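# Roll the pipe roller to its mark

### The job

The heavy black planter is to be run along the plywood board on two rollers. With fingertips on the top of the terracotta-coloured drain pipe, roll it along the board until it rests centred over the yellow line and parallel to it, staying there when you let go. Only roll it from on top, in as many strokes as you like: never shove it from low on its side, grasp it or lift it, and leave the grey pipe and everything else where they are.

Things in the scene. Friction and masses are not known exactly. Their poses are not given: they have to be found in the camera images.
- pipe_center (a point): centre of the terracotta-coloured pipe to be rolled: plain cylinder, 110 mm diameter, 200 mm long, 0.3 to 0.6 kg, lying on the board (crown 110 mm above the board's top, 128 mm above the bench). x along its axis; y, z turn as it rolls. It rolls without slip, its top going twice as fast as its axis, and coasts a little. Starts parallel to the yellow line, 85 to 185 mm to either side
- mark: the yellow line painted across the board, 250 mm long, 10 mm wide, flat; origin at its middle on the board's top. x runs along the line, y is the direction across it in which the pipe has to roll (either way), z is up
- board: fixed, level plywood board, 260 mm (its x) by 680 mm (its y) by 18 mm thick; origin at the centre of its underside, on the bench. The pipes roll along its y. A big black planter, 201 mm high, stands on the bench some 70 mm or more beyond the end of negative y
- grey_pipe_center (a point): centre of the second, grey pipe, same size, which already lies in its place across the board near one end, at least 185 mm (axis to axis) from the line and from the terracotta-coloured pipe; it is loose and must stay where it is
- chock_top (a point): middle of the top of a loose wooden block, 70 x 35 x 25 mm, lying on the board near the other end; stays where it is
- pot_a: loose terracotta pot, 98 mm wide, 92 mm high, upright; origin at the centre of its underside
- pot_b: loose blue pot, 98 mm wide, 92 mm high, upright; origin at the centre of its underside
- feed: loose green bottle, 70 mm wide, 190 mm high, upright; origin at the centre of its underside
- seed_jar: loose amber jar, 72 mm wide, 100 mm high, upright; origin at the centre of its underside
- trowel: loose trowel, about 300 mm long, lying on the bench; x runs from handle to blade, origin under its neck
Not all that is in view belongs to the job. Leave any blue look-alike of the part that bears pipe_center alone.

How it is judged:
On the way:
1. fingertips rest on the top of the terracotta-coloured pipe (contact force between the fingers and pipe above 0.3 N and height (world z) of the grasp point above 0.12 m), for 0.1 s.
At the end, for the whole second after the job is handed in: The terracotta-coloured pipe lies at rest on the board, its centre within 12 mm of the yellow line's middle across the line and within 50 mm along it, parallel to it within 0.12 rad; the grey pipe is within 20 mm of where it began (y of pipe_center in the frame of mark between -0.012 and 0.012 m and x of pipe_center in the frame of mark between -0.05 and 0.05 m and angle between the x axis of pipe_center and the x axis of mark, either way round below 0.12 rad and height (world z) of pipe_center between 0.068 and 0.078 m and linear speed of pipe below 0.01 m/s and distance of grey_pipe_center from where it was at the start of the episode below 0.02 m); the robot touches nothing.
It fails at once if the terracotta-coloured pipe is pushed or gripped low on its side (fingers on it with the grasp point more than 10 mm below the pipe's crown) (contact force between the fingers and pipe above 0.5 N and height (world z) of the grasp point below 0.118 m).
It fails at once if the terracotta-coloured pipe is lifted by more than 12 mm (height (world z) of pipe_center above 0.085 m).
It fails at once if the grey pipe is moved by more than 20 mm (distance of grey_pipe_center from where it was at the start of the episode above 0.02 m).
It fails at once if another loose thing is moved by more than 25 mm (distance of any of chock_top, pot_a, pot_b, feed, seed_jar, trowel from where it was at the start of the episode above 0.025 m).
It also fails if it takes over 64 s, if anything falls off the work surface, if the arm or the gripper's body presses on something with over 40 N, if the wrist force passes 120 N, or if a joint passes its speed limit or range.

### The arm

A 6-joint arm with a two-finger parallel gripper is mounted at the origin on the work surface. World frame = base frame: x ahead of the robot, y to its left, z up, the work surface at z = 0. Lengths are in m, angles in rad, forces in N, time in s.
With the tool pointing down it reaches from about 0.325 to 0.875 m from the base axis. Payload 4.4 kg.
Tool frame: the origin (TCP) lies between the finger pads; the fingertips stand 17 mm ahead of it and the grasp point (between the pads) lies 2 mm behind it; z points along the fingers, y is the line along which they close (so a half turn about z gives the same grasp; the last joint's range is limited). The gripper opens to 85 mm and grips with 20 to 120 N. Pads are 22 mm wide; open, the fingers measure 114 mm over their backs; the gripper's body (76 mm by 85 mm) begins 54 mm behind the grasp point. The pads swing forward as they close: fully open they stand 13 mm farther back than shut.
Start: joints at [-1.431, 0.207, 1.542, -0, 1.393, -0.15], TCP at [0.164, -0.551, 0.248] pointing down, gripper open.
Joint ranges: [-2.73, 2.73], [-0.86, 2.22], [0.23, 2.46], [-1.11, 4.25], [0.08, 2.63], [-2.82, 2.82]. Speed limits (rad/s): [2.79, 2.79, 3.14, 3.14, 3.14, 3.14].

### API

Orientations are given as a 3x3 rotation matrix whose columns are the frame's x, y, z axes.
In Python, from station import get_obs, camera, workorder, models gives the robot as it stands.
- The arm moves only by the tool carry_out, never from a script. Its argument "targets" is a list of rows, each an object with "translation": the shift along the tool's x, y, z in cm, a list of three; "yaw": the turn about the tool's z in degrees. A call has 1 to 20 rows; each row shifts and turns the commanded pose from where the row before left it, along the tool's axes as they then stand; what a row does not reach is not made up. A row lasts 1/10 s, in which the tool goes at most 50 mm and 8.59 degrees, less where a joint would pass 70% of its speed; a pose out of reach is approached as far as the arm can. A call with a gripper value outside its range is refused whole. "fingers" is the opening, from 0 (shut) to 1 (fully open), set as the call begins (left out, the last holds). The fingers move at their own pace and stop on an object; "force" is the grip in N (left out, the last holds). Time passes only in rows, so rows that do not move let the fingers close. It gives the time, the measured TCP pose, the force, the opening and the grip force at its end, in the units of the state.
- get_obs(): the state, without advancing time (a new reading comes with each control period).
- camera(name): name is "scene" or "top" or "wrist"; returns a dict with "color" (420x560x3 uint8, blue, green, red), "depth" (420x560 float32, m along the optical axis (not along the pixel's ray), 0 where there is no reading), "camera_matrix" (3x3 intrinsics, pixels), "k1" (the pictures are not rectified: a ray, as slopes to the right and down, at radius r is drawn at 1 + k1 r^2 times it, then the intrinsics apply), "rvec" (rotation vector, rad) and "tvec" (3), from world to camera coordinates, as OpenCV has them; the wrist camera has in their place "hand_eye" (4x4, takes a point from camera to tool coordinates, whose origin is the TCP and whose axes are the flange's). Camera axes: x right, y down, z forward; pixel columns grow to the right and rows downward; lengths in m; the calibration is good to about 2 mm. A picture is of the moment at which its call begins: read the wrist's pose just before it.
- workorder.job_done(): hands the job in; it is judged then, once.
Trained networks look in the newest picture that a camera, given by its name, has taken for a name from the list of things; names that differ only in an ending like _2 or _b are one class to them, and where a whole thing is asked for, a point or a joint stands for the part that bears it (a point fixed in the world has none). Each returns a list of dicts, best first, with "conf" (0 to 1); they miss things now and then, are a little off and sometimes report something else, mostly with a low value. They report only what shows in the picture. A call takes as long as a camera call. They do not tell look-alikes from the thing itself.
- models.search_frame(camera, label): "xy" ([column, row] in pixels, amid what is visible of it).
- models.spot_point(camera, label): "xy" ([column, row] in pixels: a listed point, or the origin of a listed thing).
The state is a dict: "time": time; "qpos": joint angles; "qvel": joint speeds; "tau": joint torques, N m; "position": TCP position; "tool_rot": TCP orientation; "ft_force": force on the tool from outside, world axes, zero at the start; "ft_torque": the same for the moment, N m; "gripper_width": finger opening in m; "grip_force": force on a finger pad.
Only numpy, scipy, OpenCV 4.12 (cv2) and the standard library are available. Lean on these libraries where they do the work, as an engineer would, in place of code of your own. Each camera call takes 0.05 s, during which the arm holds its last target. There are 200 camera calls.

## Working session

There is one attempt and no reset: what is moved stays moved. The work goes in short steps, Python scripts to look and compute and a tool call to move; the robot and the scene stay as the last step left them, time stands still between calls to the robot, and variables do not carry over. Pictures are saved under pics/ and viewed, at most 10 in all, crops included, and the job is handed in when it is done.

Besides the shell and the picture viewer there is one more tool, called after "Emit:" as name(argument=value, ...), one argument or row to a line, values as JSON. carry_out: Moves the arm, as the interface text tells. Its arguments: {"type":"object","properties":{"targets":{"type":"array","items":{"type":"object","properties":{"translation":{"type":"array","items":{"type":"number"}},"yaw":{"type":"number"}}}},"fingers":{"type":"number"},"force":{"type":"number"}},"required":["targets"]}

```bash
mkdir -p pics; cat > h.py <<'E'
import numpy as np, cv2
from station import get_obs, camera, workorder, models
def ray(c,uv):
    K=c["camera_matrix"]; p=np.array([(uv[0]-K[0,2])/K[0,0],(uv[1]-K[1,2])/K[1,1]]); q=p.copy()
    for _ in range(20): q=p/(1+c["k1"]*(q@q))
    return np.array([q[0],q[1],1.])
def ext(c,o=None):
    if "rvec" in c:
        R=cv2.Rodrigues(np.array(c["rvec"],float))[0]; t=np.array(c["tvec"],float).ravel(); return R.T,-R.T@t
    H=np.array(c["hand_eye"]); T=np.array(o["tool_rot"]).reshape(3,3)
    return T@H[:3,:3], T@H[:3,3]+np.array(o["position"])
def onplane(c,uv,z,o=None):
    R,p=ext(c,o); d=R@ray(c,uv); return p+d*(z-p[2])/d[2]
def bydepth(c,uv,o=None):
    R,p=ext(c,o); u,v=map(int,np.round(uv)); return p+R@ray(c,uv)*float(c["depth"][v,u])
E
python3 - <<'E'
from h import *
o=get_obs(); print(o["time"],o["position"],o["tool_rot"],o["gripper_width"])
ims=[]
for n in ["top","scene"]:
    c=camera(n); cv2.imwrite(f"pics/{n}0.png",c["color"])
    for l in ["pipe_center","mark","board","grey_pipe_center","chock_top","pot_a","feed","seed_jar","trowel"]:
        for r in models.spot_point(n,l)[:3]:
            print(n,l,np.round(r["xy"]),round(r["conf"],2),np.round(bydepth(c,r["xy"]),3))
E
```

```text
0.0 [ 0.16418956 -0.55030641  0.24711997] [[ 9.58300756e-01  2.85761364e-01 -3.22319577e-04]
 [ 2.85761350e-01 -9.58298169e-01  2.25184107e-03]
 [ 3.34610917e-04 -2.25004748e-03 -9.99997413e-01]] 0.0852103413092849
top pipe_center [438. 314.] 0.77 [ 0.22  -0.383  0.105]
top pipe_center [365. 206.] 0.61 [ 0.515 -0.179  0.123]
top pipe_center [193. 305.] 0.61 [0.242 0.285 0.111]
top mark [313. 201.] 0.84 [ 0.547 -0.046  0.017]
top grey_pipe_center [239. 181.] 0.69 [0.581 0.169 0.122]
top chock_top [410. 194.] 0.73 [ 0.566 -0.332  0.047]
top pot_a [352. 127.] 0.76 [ 0.782 -0.168  0.008]
top pot_a [261. 123.] 0.76 [0.791 0.113 0.003]
top feed [301. 121.] 0.56 [ 0.76  -0.004  0.114]
top seed_jar [142. 165.] 0.85 [0.633 0.451 0.085]
top trowel [117. 243.] 0.94 [0.415 0.535 0.005]
scene pipe_center [211. 118.] 0.66 [ 0.25  -0.379  0.083]
scene pipe_center [386. 182.] 0.61 [0.283 0.313 0.095]
scene pipe_center [205. 176.] 0.57 [ 0.553 -0.162  0.118]
scene mark [241. 215.] 0.64 [ 0.559 -0.039  0.017]
scene board [243. 215.] 0.69 [ 0.557 -0.032  0.018]
scene grey_pipe_center [297. 237.] 0.93 [0.629 0.194 0.121]
scene chock_top [162. 178.] 0.76 [ 0.568 -0.343  0.043]
scene pot_a [240. 297.] 0.97 [0.829 0.152 0.079]
scene pot_a [386. 319.] 0.28 [0.691 0.47  0.051]
scene feed [202. 278.] 0.75 [0.816 0.022 0.047]
scene seed_jar [386. 318.] 0.89 [0.691 0.468 0.054]
scene trowel [442. 262.] 0.98 [0.428 0.542 0.014]
```

View pics/top0.png

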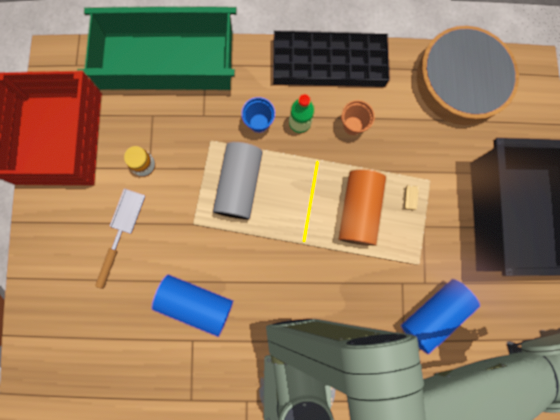

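View pics/scene0.png

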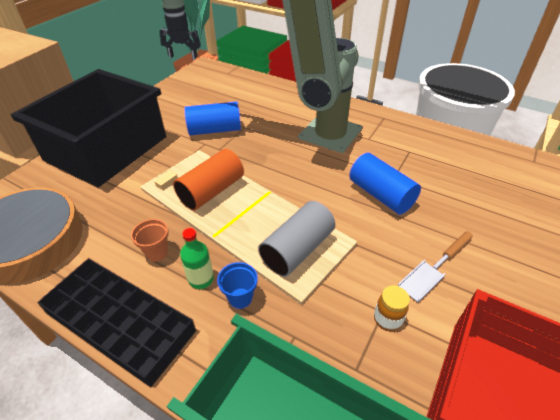

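Top view: the terracotta pipe is at (363,206), the yellow line runs from (318,162) to (304,242), the grey pipe is at (239,181) and the chock at (411,197). There are three candidates for the pipe: blue (440,315), blue (192,305) and orange (363,206). The orange one fits because it is terracotta-coloured and lies on the board. I'll now measure it and check it in a crop.

```bash
cat > meas.py <<'E'
from h import *
def cloud(c,m):
    vs,us=np.nonzero(m&(c["depth"]>0)); return np.array([bydepth(c,(u,v)) for u,v in zip(us,vs)])
def measure(n,o=None,verbose=True):
    c=camera(n); hsv=cv2.cvtColor(c["color"],cv2.COLOR_BGR2HSV)
    H,S,V=[hsv[...,i].astype(int) for i in range(3)]
    ym=(H>=25)&(H<=34)&(S>190)&(V>150)
    vs,us=np.nonzero(ym); y=np.array([onplane(c,(u,v),.018,o) for u,v in zip(us,vs)])
    y=y[(np.abs(y[:,0]-.55)<.16)&(np.abs(y[:,1]+.04)<.12)]
    om=cv2.erode(((H<=14)&(S>150)&(V>60)).astype(np.uint8),np.ones((3,3)))>0
    p=cloud(c,om); p=p[(p[:,2]>.06)&(p[:,2]<.15)&(np.abs(p[:,0]-.53)<.16)&(np.abs(p[:,1]+.1)<.22)]
    return c,y,p
def line(y):
    m=np.median(y,0); 
    for _ in range(3):
        vx,vy,x0,y0=cv2.fitLine(y[:,:2].astype(np.float32),cv2.DIST_HUBER,0,.001,.001).ravel()
        d=np.array([vx,vy]); d*=np.sign(d[0]); r=(y[:,:2]-[x0,y0])@[-d[1],d[0]]; y=y[abs(r)<.012]
    s=(y[:,:2]-[x0,y0])@d; return np.array([x0,y0])+d*(s.min()+s.max())/2,d,s.max()-s.min()
from scipy.optimize import least_squares
def pipe(p,d):
    # cylinder with horizontal axis; angle a, offset across b, z 
    m=p.mean(0)
    def f(q):
        e=np.array([np.cos(q[0]),np.sin(q[0])]); n=np.array([-e[1],e[0]])
        return np.hypot((p[:,:2]-m[:2])@n-q[1],p[:,2]-q[2])-.055
    r=least_squares(f,[np.arctan2(d[1],d[0]),0,.073],loss="soft_l1",f_scale=.002)
    a,b,z=r.x; e=np.array([np.cos(a),np.sin(a)]); n=np.array([-e[1],e[0]])
    s=(p[:,:2]-m[:2])@e; lo,hi=np.percentile(s,[.5,99.5])
    return np.r_[m[:2]+n*b+e*(lo+hi)/2,z],a,hi-lo,np.std(f(r.x))
def report(n,o=None):
    c,y,p=measure(n,o); M,d,L=line(y); P,a,l,sd=pipe(p,d); nn=np.array([-d[1],d[0]])
    print(n,"mark",M.round(4),"ang",np.degrees(np.arctan2(d[1],d[0])).round(2),"L",L.round(3),len(y))
    print("  pipe",P.round(4),"ang",np.degrees(a).round(2),"len",l.round(3),"sd",sd.round(4),len(p))
    print("  across(left +)",((P[:2]-M)@nn).round(4),"along",((P[:2]-M)@d).round(4))
    return c
E
python3 - <<'E'
from meas import *
c=report("top"); report("scene")
cv2.imwrite("pics/crop.png",cv2.resize(c["color"][130:280,180:450],None,fx=2.8,fy=2.8,interpolation=cv2.INTER_CUBIC))
E
```

```text
top mark [ 0.5473 -0.0381] ang -9.6 L 0.246 235
  pipe [ 0.5147 -0.1816  0.0724] ang -9.28 len 0.193 sd 0.0026 2405
  across(left +) -0.147 along -0.0082
scene mark [ 0.5483 -0.038 ] ang -9.73 L 0.247 176
  pipe [ 0.5211 -0.1831  0.072 ] ang -9.55 len 0.196 sd 0.0019 1803
  across(left +) -0.1476 along -0.0023
```

View pics/crop.png

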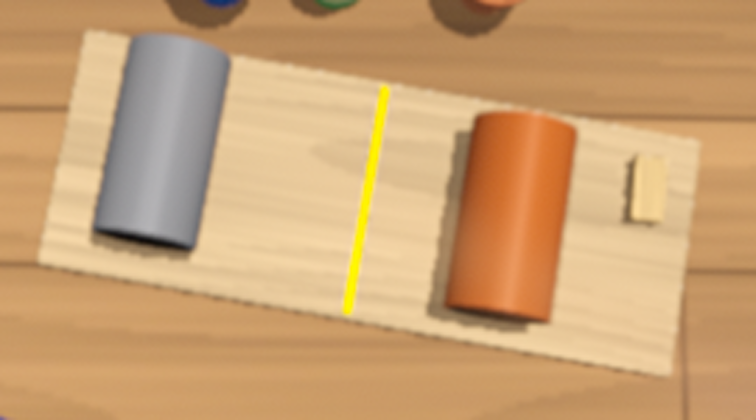

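The crop confirms it: the orange pipe is at (510,215), parallel to the yellow line at (367,200), with grey to the left and the chock to the right. The pipe has to roll 147 mm along n=(.168,.986). I'll align tool x with n and go above it.

Emit:
carry_out(
  targets=[
    {"translation": [0, 0, 0], "yaw": -8.5},
    {"translation": [0, 0, 0], "yaw": -8.5},
    {"translation": [0, 0, 0], "yaw": -8.5},
    {"translation": [0, 0, 0], "yaw": -8.5},
    {"translation": [0, 0, 0], "yaw": -8.5},
    {"translation": [0, 0, 0], "yaw": -8.5},
    {"translation": [0, 0, 0], "yaw": -8.5},
    {"translation": [0, 0, 0], "yaw": -4.2},
    {"translation": [3.37, 2.39, 0], "yaw": 0},
    {"translation": [3.37, 2.39, 0], "yaw": 0},
    {"translation": [3.37, 2.39, 0], "yaw": 0},
    {"translation": [3.37, 2.39, 0], "yaw": 0},
    {"translation": [3.37, 2.39, 0], "yaw": 0},
    {"translation": [3.37, 2.39, 0], "yaw": 0},
    {"translation": [3.37, 2.39, 0], "yaw": 0},
    {"translation": [3.37, 2.39, 0], "yaw": 0},
    {"translation": [3.37, 2.39, 0], "yaw": 0},
    {"translation": [3.37, 2.39, 0], "yaw": 0},
    {"translation": [3.37, 2.39, 0], "yaw": 0},
    {"translation": [3.37, 2.39, 0], "yaw": 0},
  ],
  fingers=0.5,
)

```text
time: 3.1
position: [0.5162, -0.1993, 0.2485]
tool_rot: [[0.168, 0.986, 0.0], [0.986, -0.168, -0.0], [-0.0, 0.0, -1.0]]
ft_force: [-0.1, 0.2, 0.2]
gripper_width: 0.0431
grip_force: 0.0
```

Emit:
carry_out(
  targets=[
    {"translation": [0, 0, 3.0], "yaw": 0},
    {"translation": [0, 0, 3.0], "yaw": 0},
    {"translation": [0, 0, 2.5], "yaw": 0},
    {"translation": [0, 0, 1.2], "yaw": 0},
    {"translation": [0, 0, 0.4], "yaw": 0},
    {"translation": [0, 0, 0.2], "yaw": 0},
    {"translation": [0, 0, 0], "yaw": 0},
    {"translation": [0, 0, 0], "yaw": 0},
  ],
)

```text
time: 3.9
position: [0.516, -0.2014, 0.1468]
tool_rot: [[0.169, 0.986, 0.002], [0.986, -0.169, -0.001], [-0.001, 0.003, -1.0]]
ft_force: [-0.2, 0.1, 0.4]
gripper_width: 0.0424
grip_force: 0.0
```

Emit:
carry_out(
  targets=[
    {"translation": [0, 0, 0.1], "yaw": 0},
    {"translation": [0, 0, 0.1], "yaw": 0},
    {"translation": [0, 0, 0], "yaw": 0},
  ],
)

```text
time: 4.2
position: [0.5151, -0.2007, 0.1434]
tool_rot: [[0.168, 0.986, 0.0], [0.986, -0.168, -0.0], [-0.0, 0.0, -1.0]]
ft_force: [0.1, -0.4, 0.1]
gripper_width: 0.0427
grip_force: 0.0
```

Emit:
carry_out(
  targets=[
    {"translation": [0, 0, 0.1], "yaw": 0},
    {"translation": [0, 0, 0.1], "yaw": 0},
    {"translation": [0, 0, 0], "yaw": 0},
  ],
)

```text
time: 4.5
position: [0.5152, -0.2009, 0.1416]
tool_rot: [[0.168, 0.986, 0.0], [0.986, -0.168, -0.0], [-0.0, 0.0, -1.0]]
ft_force: [-0.4, -0.5, 3.0]
gripper_width: 0.0427
grip_force: 1.1
```

Emit:
carry_out(
  targets=[
    {"translation": [0, 0, 0.1], "yaw": 0},
    {"translation": [0.2, 0, 0], "yaw": 0},
    {"translation": [0.4, 0, 0], "yaw": 0},
    {"translation": [0.6, 0, 0], "yaw": 0},
    {"translation": [0.8, 0, 0], "yaw": 0},
    {"translation": [1.0, 0, 0], "yaw": 0},
    {"translation": [1.0, 0, 0], "yaw": 0},
    {"translation": [1.0, 0, 0], "yaw": 0},
    {"translation": [0.8, 0, 0], "yaw": 0},
    {"translation": [0.6, 0, 0], "yaw": 0},
    {"translation": [0.4, 0, 0], "yaw": 0},
    {"translation": [0.3, 0, 0], "yaw": 0},
    {"translation": [0.1, 0, 0], "yaw": 0},
    {"translation": [0, 0, 0], "yaw": 0},
    {"translation": [0, 0, 0], "yaw": 0},
  ],
)

```text
time: 6.0
position: [0.5275, -0.1296, 0.1422]
tool_rot: [[0.168, 0.986, 0.0], [0.986, -0.168, -0.0], [-0.0, 0.0, -1.0]]
ft_force: [-4.1, 1.8, 11.0]
gripper_width: 0.0428
grip_force: 5.6
```

```bash
python3 -c "
from meas import *
for n in ['top','scene']: c=report(n)
cv2.imwrite('pics/s1.png',c['color'])"
```

```text
top mark [ 0.5473 -0.038 ] ang -9.63 L 0.246 227
  pipe [ 0.5548 -0.1511  0.0739] ang -11.36 len 0.121 sd 0.0017 151
  across(left +) -0.1103 along 0.0263
scene mark [ 0.5483 -0.0381] ang -9.73 L 0.247 162
  pipe [ 0.5273 -0.1473  0.0719] ang -9.52 len 0.196 sd 0.0018 1628
  across(left +) -0.1111 along -0.0023
```

View pics/s1.png

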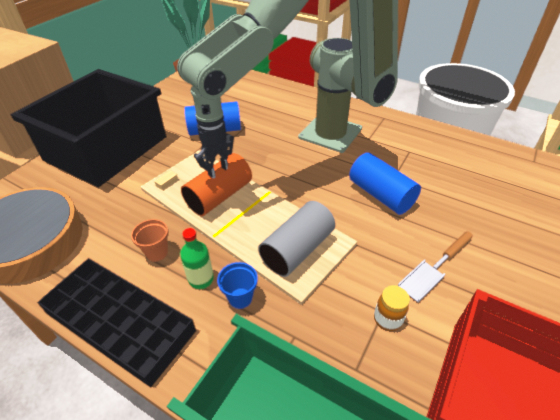

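The pipe rolled 36 mm and is still parallel; the scene picture shows the fingers on it at (217,165). I'll lift off, step back and check that it stays put.

Emit:
carry_out(
  targets=[
    {"translation": [0, 0, -0.3], "yaw": 0},
    {"translation": [0, 0, -0.7], "yaw": 0},
    {"translation": [0, 0, -1.0], "yaw": 0},
    {"translation": [-1.2, 0, 0], "yaw": 0},
    {"translation": [-1.2, 0, 0], "yaw": 0},
    {"translation": [-1.2, 0, 0], "yaw": 0},
    {"translation": [0, 0, 0], "yaw": 0},
    {"translation": [0, 0, 0], "yaw": 0},
  ],
)

```text
time: 6.9
position: [0.5207, -0.1658, 0.1598]
tool_rot: [[0.17, 0.985, -0.001], [0.985, -0.17, 0.001], [0.001, -0.001, -1.0]]
ft_force: [-0.2, -0.6, 0.3]
gripper_width: 0.0426
grip_force: 0.0
```

```bash
python3 -c "
from meas import *
print(get_obs()['position'])
report('scene');report('scene')"
```

```text
[ 0.5207483  -0.16578518  0.1598352 ]
scene mark [ 0.5483 -0.0382] ang -9.63 L 0.247 162
  pipe [ 0.527  -0.1473  0.0719] ang -9.59 len 0.195 sd 0.0018 1829
  across(left +) -0.1111 along -0.0027
scene mark [ 0.5483 -0.0382] ang -9.65 L 0.247 161
  pipe [ 0.5275 -0.1473  0.072 ] ang -9.6 len 0.194 sd 0.0018 1830
  across(left +) -0.1111 along -0.0022
```

It stays where it was left. Second stroke: 7.4 cm.

Emit:
carry_out(
  targets=[
    {"translation": [0, 0, 1.0], "yaw": 0},
    {"translation": [0, 0, 0.7], "yaw": 0},
    {"translation": [0, 0, 0.2], "yaw": 0},
    {"translation": [0, 0, 0.1], "yaw": 0},
    {"translation": [0.3, 0, 0], "yaw": 0},
    {"translation": [0.5, 0, 0], "yaw": 0},
    {"translation": [0.8, 0, 0], "yaw": 0},
    {"translation": [1.0, 0, 0], "yaw": 0},
    {"translation": [1.0, 0, 0], "yaw": 0},
    {"translation": [1.0, 0, 0], "yaw": 0},
    {"translation": [1.0, 0, 0], "yaw": 0},
    {"translation": [0.8, 0, 0], "yaw": 0},
    {"translation": [0.5, 0, 0], "yaw": 0},
    {"translation": [0.3, 0, 0], "yaw": 0},
    {"translation": [0.2, 0, 0], "yaw": 0},
    {"translation": [0, 0, 0], "yaw": 0},
    {"translation": [0, 0, 0], "yaw": 0},
  ],
)

```text
time: 8.7
position: [0.5335, -0.0916, 0.142]
tool_rot: [[0.168, 0.986, -0.001], [0.986, -0.168, 0.0], [0.0, -0.001, -1.0]]
ft_force: [-5.0, 1.6, 12.5]
gripper_width: 0.0425
grip_force: 6.4
```

Emit:
carry_out(
  targets=[
    {"translation": [0, 0, -0.3], "yaw": 0},
    {"translation": [0, 0, -0.7], "yaw": 0},
    {"translation": [0, 0, -1.0], "yaw": 0},
    {"translation": [-1.2, 0, 0], "yaw": 0},
    {"translation": [-1.3, 0, 0], "yaw": 0},
    {"translation": [-1.2, 0, 0], "yaw": 0},
    {"translation": [0, 0, 0], "yaw": 0},
    {"translation": [0, 0, 0], "yaw": 0},
  ],
)

```text
time: 9.5
position: [0.527, -0.1294, 0.1599]
tool_rot: [[0.17, 0.985, -0.001], [0.985, -0.17, 0.001], [0.001, -0.001, -1.0]]
ft_force: [-0.1, 0.2, -0.2]
gripper_width: 0.0425
grip_force: 0.0
```

```bash
python3 -c "
from meas import *
print(get_obs()['position'])
report('scene');report('top')"
```

```text
[ 0.52701124 -0.12937004  0.15988342]
scene mark [ 0.5483 -0.0382] ang -9.7 L 0.247 166
  pipe [ 0.5335 -0.1104  0.072 ] ang -9.56 len 0.196 sd 0.0017 1873
  across(left +) -0.0737 along -0.0024
top mark [ 0.5473 -0.0382] ang -9.64 L 0.246 233
  pipe [ 0.5291 -0.1095  0.0729] ang -9.98 len 0.191 sd 0.002 781
  across(left +) -0.0734 along -0.006
```

Third stroke, the same.

Emit:
carry_out(
  targets=[
    {"translation": [0, 0, 1.0], "yaw": 0},
    {"translation": [0, 0, 0.7], "yaw": 0},
    {"translation": [0, 0, 0.2], "yaw": 0},
    {"translation": [0, 0, 0.1], "yaw": 0},
    {"translation": [0.3, 0, 0], "yaw": 0},
    {"translation": [0.5, 0, 0], "yaw": 0},
    {"translation": [0.8, 0, 0], "yaw": 0},
    {"translation": [1.0, 0, 0], "yaw": 0},
    {"translation": [1.0, 0, 0], "yaw": 0},
    {"translation": [1.0, 0, 0], "yaw": 0},
    {"translation": [1.0, 0, 0], "yaw": 0},
    {"translation": [0.8, 0, 0], "yaw": 0},
    {"translation": [0.5, 0, 0], "yaw": 0},
    {"translation": [0.3, 0, 0], "yaw": 0},
    {"translation": [0.2, 0, 0], "yaw": 0},
    {"translation": [0, 0, 0], "yaw": 0},
    {"translation": [0, 0, 0], "yaw": 0},
  ],
)

```text
time: 11.3
position: [0.5398, -0.055, 0.142]
tool_rot: [[0.168, 0.986, -0.001], [0.986, -0.168, 0.001], [0.0, -0.001, -1.0]]
ft_force: [-6.4, 2.1, 14.0]
gripper_width: 0.043
grip_force: 6.5
```

Emit:
carry_out(
  targets=[
    {"translation": [0, 0, -0.3], "yaw": 0},
    {"translation": [0, 0, -0.7], "yaw": 0},
    {"translation": [0, 0, -1.0], "yaw": 0},
    {"translation": [-1.2, 0, 0], "yaw": 0},
    {"translation": [-1.3, 0, 0], "yaw": 0},
    {"translation": [-1.2, 0, 0], "yaw": 0},
    {"translation": [0, 0, 0], "yaw": 0},
    {"translation": [0, 0, 0], "yaw": 0},
  ],
)

```text
time: 12.1
position: [0.5332, -0.0929, 0.1599]
tool_rot: [[0.17, 0.985, -0.001], [0.985, -0.17, 0.001], [0.0, -0.001, -1.0]]
ft_force: [0.1, -0.2, -0.0]
gripper_width: 0.0426
grip_force: 0.0
```

```bash
python3 -c "
from meas import *
print(get_obs()['position'])
report('scene');report('top')"
```

```text
[ 0.53324994 -0.09292768  0.15987432]
scene mark [ 0.5483 -0.0384] ang -9.55 L 0.247 151
  pipe [ 0.5399 -0.0737  0.0722] ang -9.59 len 0.196 sd 0.0017 1921
  across(left +) -0.0362 along -0.0024
top mark [ 0.5473 -0.038 ] ang -9.68 L 0.246 22
  pipe [ 0.5343 -0.0727  0.0733] ang -9.79 len 0.19 sd 0.0018 611
  across(left +) -0.0363 along -0.007
```

Last stroke: 7.2 cm, then straight up and clear.

Emit:
carry_out(
  targets=[
    {"translation": [0, 0, 1.0], "yaw": 0},
    {"translation": [0, 0, 0.7], "yaw": 0},
    {"translation": [0, 0, 0.2], "yaw": 0},
    {"translation": [0, 0, 0.1], "yaw": 0},
    {"translation": [0.3, 0, 0], "yaw": 0},
    {"translation": [0.5, 0, 0], "yaw": 0},
    {"translation": [0.8, 0, 0], "yaw": 0},
    {"translation": [1.0, 0, 0], "yaw": 0},
    {"translation": [1.0, 0, 0], "yaw": 0},
    {"translation": [1.0, 0, 0], "yaw": 0},
    {"translation": [0.9, 0, 0], "yaw": 0},
    {"translation": [0.7, 0, 0], "yaw": 0},
    {"translation": [0.5, 0, 0], "yaw": 0},
    {"translation": [0.3, 0, 0], "yaw": 0},
    {"translation": [0.2, 0, 0], "yaw": 0},
    {"translation": [0, 0, 0], "yaw": 0},
    {"translation": [0, 0, 0], "yaw": 0},
  ],
)

```text
time: 13.9
position: [0.5457, -0.0204, 0.1422]
tool_rot: [[0.168, 0.986, -0.001], [0.986, -0.168, 0.001], [0.001, -0.001, -1.0]]
ft_force: [-5.9, 1.7, 13.7]
gripper_width: 0.0428
grip_force: 7.0
```

Emit:
carry_out(
  targets=[
    {"translation": [0, 0, -0.3], "yaw": 0},
    {"translation": [0, 0, -0.7], "yaw": 0},
    {"translation": [0, 0, -2.0], "yaw": 0},
    {"translation": [0, 0, -3.0], "yaw": 0},
    {"translation": [0, 0, -3.0], "yaw": 0},
    {"translation": [-3.0, 0, -1.0], "yaw": 0},
    {"translation": [-4.0, 0, 0], "yaw": 0},
    {"translation": [-4.0, 0, 0], "yaw": 0},
    {"translation": [-3.0, 0, 0], "yaw": 0},
    {"translation": [0, 0, 0], "yaw": 0},
    {"translation": [0, 0, 0], "yaw": 0},
  ],
)

```text
time: 15.0
position: [0.5219, -0.1595, 0.2398]
tool_rot: [[0.17, 0.985, -0.001], [0.985, -0.17, 0.001], [0.001, -0.001, -1.0]]
ft_force: [-0.0, 0.0, -0.7]
gripper_width: 0.0429
grip_force: 0.0
```

```bash
python3 -c "
from meas import *
for n in ['top','scene']:
    c,y,p=measure(n); M=np.array([.5483,-.0382]) if n=='scene' else np.array([.5473,-.0381]); t=np.radians(-9.65); d=np.array([np.cos(t),np.sin(t)]); P,a,l,sd=pipe(p,d)
    print(n,P.round(4),np.degrees(a).round(2),l.round(3),((P[:2]-M)@[-d[1],d[0]]).round(4),((P[:2]-M)@d).round(4))
    for r in models.spot_point(n,'grey_pipe_center')[:1]: print(r, bydepth(c,r['xy']).round(3))
cv2.imwrite('pics/end.png',c['color'])"
```

```text
top [ 0.5394 -0.0357  0.0723] -9.66 0.192 0.001 -0.0082
{'xy': [238.5, 182.0], 'conf': 0.76} [0.577 0.17  0.125]
scene [ 0.5462 -0.0377  0.072 ] -9.65 0.196 0.0001 -0.0022
{'xy': [297.6, 235.7], 'conf': 0.85} [0.627 0.195 0.124]
```

View pics/end.png

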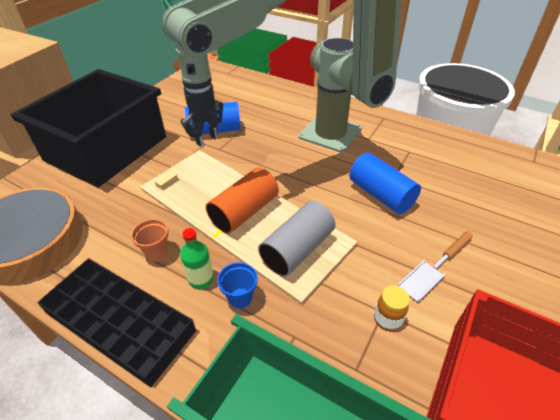

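The pipe now lies over the line at (243,200), centred to within about 1 mm. Grey is unmoved at (297,236) and the arm is clear.

```bash
python3 -c "
from station import workorder; print(workorder.job_done())"
```

```text
the job is handed in; nothing more can be done
None
```

The terracotta pipe was rolled from on top in four strokes and rests parallel on the yellow line, about 1 mm off centre by my camera measurement; the grey pipe looks unmoved, and the job is handed in (no verdict was returned).

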